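# Shut a nut in the turn-over jig and turn the jig over

### The arm

A 7-joint arm with a two-finger parallel gripper is mounted at the origin on the work surface; the furniture and walls round the work are solid. World frame = base frame: x ahead of the robot, y to its left, z up, the work surface at z = 0. Lengths are in m, angles in rad, forces in N, time in s.
With the tool pointing down it reaches from about 0.425 to 0.975 m from the base axis. Payload 16.7 kg.
Tool frame: the origin (TCP) lies at the very end of the fingers, on their centre line; the grasp point (between the pads) lies 19 mm behind it; z points along the fingers, y is the line along which they close (so a half turn about z gives the same grasp; the last joint's range is limited). The gripper opens to 85 mm and grips with 20 to 120 N. Pads are 22 mm wide; open, the fingers measure 114 mm over their backs; the gripper's body (76 mm by 85 mm) begins 54 mm behind the grasp point. The pads swing forward as they close: fully open they stand 13 mm farther back than shut.
Start: joints at [1.175, 0.426, 0.074, 1.606, -0.034, 1.111, -0.067], TCP at [0.164, -0.655, 0.231] pointing down, gripper open.
Joint ranges: [-2.85, 2.85], [-0.5, 2.14], [-1.23, 1.37], [0.21, 2.46], [-1.02, 4.16], [0.16, 2.05], [-2.73, 2.73]. Speed limits (rad/s): [1.89, 1.89, 2.39, 2.39, 3.01, 3.01, 3.01].

### API

Orientations are given as a 3x3 rotation matrix whose columns are the frame's x, y, z axes.
In Python, from bench import status, eyes, arm gives the robot as it stands.
- The arm moves only by the tool play_rows, never from a script. Its argument "commands" is text: rows parted by semicolons, each of 7 numbers parted by spaces: the turn, a rotation vector about the world's x, y, z in rad, then the shift along the world's x, y, z in m, then the opening, from 0 (shut) to 1 (fully open). In form: ax ay az dx dy dz jaw; .... A call has exactly 10 rows; each row shifts and turns the commanded pose from where the row before left it; what a row does not reach is not made up. A row lasts 1/12 s, in which the tool goes at most 41.7 mm and 7.16 degrees, less where a joint would pass 70% of its speed; a pose out of reach is approached as far as the arm can. A call with a gripper value outside its range is refused whole. The fingers move at their own pace and stop on an object; "grip_force" is the grip in N (left out, the last holds). Time passes only in rows, so rows that do not move let the fingers close, or fill a call up. It gives the time, the measured TCP pose, the force, the opening and the grip force at its end, in the units of the state.
- status.get_obs(): the state, without advancing time (a new reading comes with each control period).
- eyes.capture(name): name is "scene" or "top" or "wrist"; returns the picture (480x640x3 uint8, red, green, blue); there is no depth.
- eyes.calibration(name): a dict with "K" (3x3 intrinsics, pixels), "T" (4x4, takes a point from camera to world coordinates). Camera axes: x right, y up, looking along -z (the intrinsics and any distortion apply to the point x, -y, -z); pixel columns grow to the right and rows downward; lengths in m; the calibration is good to about 2 mm. The wrist camera is an equidistant fisheye: a pixel r from the principal point sees the ray r / f radians off the axis. A picture is of the moment at which its call begins: read the wrist's pose just before it. calibration takes no time and is no camera call; for the wrist camera it gives the pose at the moment of the call.
- arm.job_done(): hands the job in; it is judged then, once.
The state is a dict: "time_s": time; "joints": joint angles; "dq": joint speeds; "tau": joint torques, N m; "tcp_pos": TCP position; "orientation": TCP orientation; "contact_force": force on the tool from outside, world axes, zero at the start; "ft_torque": the same for the moment, N m; "grip_width": finger opening in m; "gripper_force": force on a finger pad.
Only numpy, scipy, OpenCV 4.12 (cv2) and the standard library are available. Lean on these libraries where they do the work, as an engineer would, in place of code of your own. Each camera call takes 0.05 s, during which the arm holds its last target. There are 200 camera calls.

### The job

A hex nut lies in the pocket of the open turn-over jig, and its underside is to be filed next. Close the jig's cover fully over the nut, then swing the whole closed jig over about its pivot until it lies upside down on the rest at the other side, with the nut still shut inside, and let go.

Things in the scene. Friction and masses are not known exactly. Their poses are not given: they have to be found in the camera images.
- pivot (a point): Middle of the jig's pivot pin, 65 mm above the bench. x: along the pin, away from the robot; y: across it to the robot's left, where the tray lies at first; z up; fixed to the base (124 x 200 x 8 mm; posts 52 mm either side in x, tops 77 mm up). Tray and cover are metal plates 84 mm along x, from 20 to 92 mm off the pin, hinged on it like two pages. A rest stands at +y and at -y.
- cover_handle (a point): Grip centre of the cover's bar, 14 mm thick, 43 long, parallel to x, out of its side nearest the robot, 80.5 mm from the pin's axis. Axes: the cover's; z as the tray's z when shut; then it is at (-74, 80, 9) mm in the pivot's axes. Circles the pin (turning in the fingers); starts 1.7 to 2.1 rad open, past upright. Stiff hinge (0.25 N m, relative to the tray): stays where left, even inverted.
- turn_handle (a point): Grip centre of the tray's bar, 14 mm thick, 43 long, parallel to x, out of the side farthest from the robot. Axes: the tray's; z square to the plate, up at the start, down when turned over. At first at (74, 80, 0) mm in the pivot's axes, turned over at (74, -80, 0): half a turn about x by way of the top, stopped at both ends. Swing damped; let go, it sinks to the nearer side.
- nut_center (a point): Centre of the hex nut, 24 mm across flats, 13 mm high, loose in the 32 mm square, 14.5 mm deep pocket of the tray; it need not be touched. The pocket's centre is at (-74, -24, -3) mm in the axes of turn_handle. z: the nut's axis, up at the start.

How it is judged:
By the outcome, as a careful person would: the job done as asked, in the order asked, and still so for the second after the job is handed in, with the robot touching nothing.
It also fails if it takes over 59 s, if anything falls off the work surface, if the arm or the gripper's body presses on something with over 40 N, if the wrist force passes 120 N, or if a joint passes its speed limit or range.

## Working session

There is one attempt and no reset: what is moved stays moved. The work goes in short steps, Python scripts to look and compute and a tool call to move; the robot and the scene stay as the last step left them, time stands still between calls to the robot, and variables do not carry over. Pictures are saved under pics/ and viewed, at most 10 in all, crops included, and the job is handed in when it is done.

Besides the shell and the picture viewer there is one more tool, called after "Emit:" by a JSON object that holds its "op" and its "data", one argument or row to a line. play_rows: Moves the arm, as the interface text tells. Its arguments: {"type":"object","properties":{"commands":{"type":"string"},"grip_force":{"type":"number"}},"required":["commands"]}

```bash
ls; mkdir -p pics; python3 - <<'E'
from bench import status,eyes
import cv2,numpy as np
np.set_printoptions(precision=4,suppress=True)
o=status.get_obs();print(o)
for n in("scene","top"):
    im=eyes.capture(n);cv2.imwrite(f"pics/{n}0.png",im[:,:,::-1]);c=eyes.calibration(n);print(n,c)
E
```

```text
pics
{'time_s': 0.0, 'joints': array([ 1.1755,  0.4268,  0.0739,  1.6066, -0.0341,  1.1108, -0.0671]), 'dq': array([-0.0002, -0.0016, -0.0009,  0.0004,  0.0009, -0.0009,  0.0003]), 'tau': array([ -0.0009, -94.9818,   3.7604, -46.353 ,   0.0192,   0.0101,
         0.    ]), 'tcp_pos': array([ 0.1641, -0.6543,  0.2306]), 'orientation': array([[ 0.97  ,  0.2433, -0.0004],
       [ 0.2433, -0.9699,  0.0013],
       [-0.0001, -0.0013, -1.    ]]), 'contact_force': array([-0.2257, -0.0573, -0.1867]), 'ft_torque': array([ 0.0258, -0.0538,  0.0073]), 'gripper_force': 0.0, 'grip_width': 0.0856855483547582}
scene {'K': array([[623.9755,   0.    , 325.702 ],
       [  0.    , 623.9755, 233.9747],
       [  0.    ,   0.    ,   1.    ]]), 'T': array([[ 0.6733,  0.5701, -0.4708,  0.1746],
       [-0.7394,  0.5199, -0.4278, -0.3522],
       [ 0.0009,  0.6361,  0.7716,  0.7548],
       [ 0.    ,  0.    ,  0.    ,  1.    ]])}
top {'K': array([[461.1362,   0.    , 318.6256],
       [  0.    , 461.1362, 240.4845],
       [  0.    ,   0.    ,   1.    ]]), 'T': array([[ 0.005 ,  0.9964, -0.0846,  0.4879],
       [-0.9999,  0.0061,  0.0135,  0.0149],
       [ 0.014 ,  0.0845,  0.9963,  0.9598],
       [ 0.    ,  0.    ,  0.    ,  1.    ]])}
```

View pics/scene0.png

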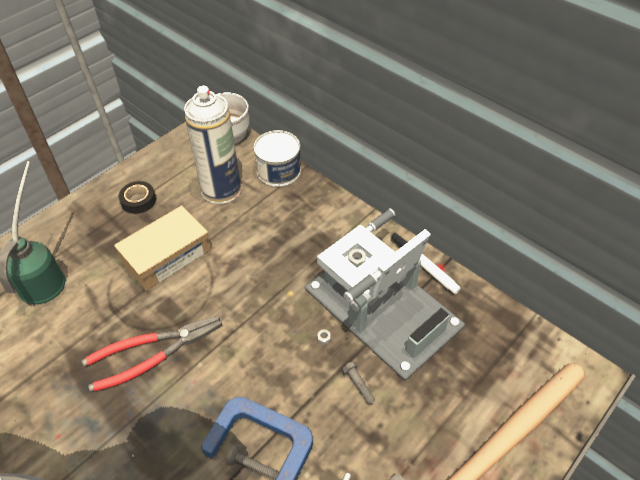

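View pics/top0.png

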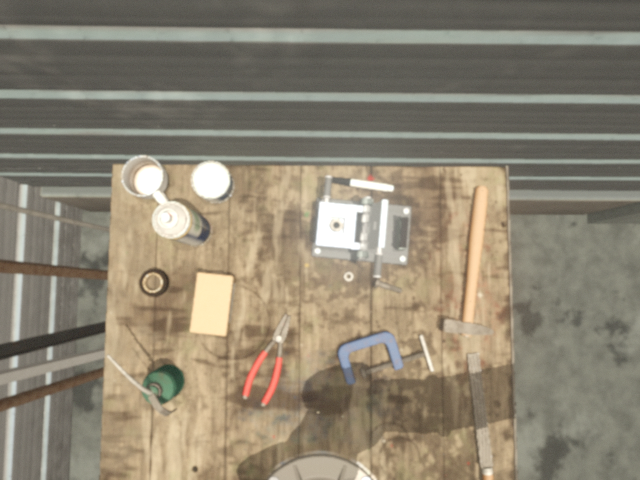

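The jig sits in scene at about (385,300) and in top at about (362,232). The tray is on the left, and the cover is open with its handle at about (378,272) in top. I'll enlarge both.

```bash
python3 - <<'E'
import cv2,numpy as np
s=cv2.imread("pics/scene0.png")[195:385,290:480];t=cv2.imread("pics/top0.png")[168:298,300:430]
a=cv2.resize(s,None,fx=4,fy=4,interpolation=cv2.INTER_CUBIC)
b=cv2.resize(t,None,fx=4.6,fy=4.6,interpolation=cv2.INTER_CUBIC)
cv2.imwrite("pics/sc.png",cv2.resize(s,(600,600),interpolation=cv2.INTER_CUBIC));cv2.imwrite("pics/tc.png",cv2.resize(t,(598,598),interpolation=cv2.INTER_CUBIC))
E
```

```text
(no output)
```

View pics/sc.png

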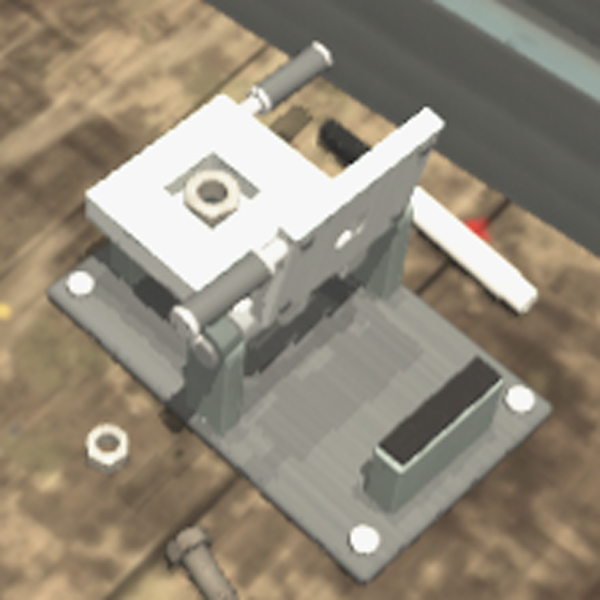

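View pics/tc.png

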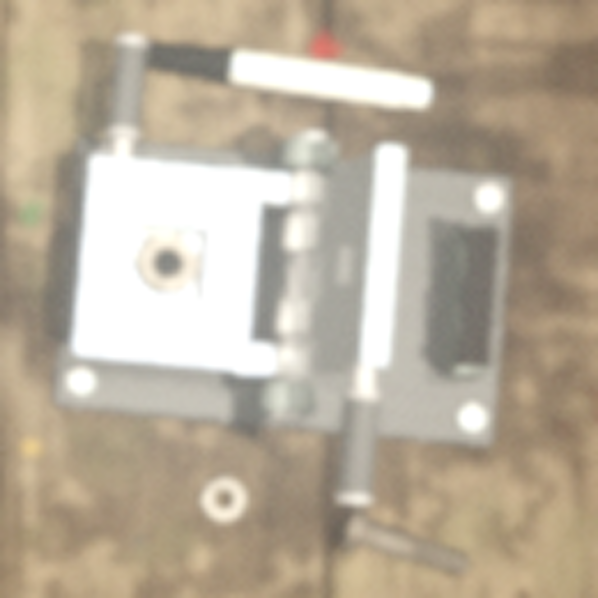

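The base corners, tray bar (top crop (128,84)) and cover bar (top crop (356,450), scene crop (228,290)) are all clear. I'll fit the jig pose and cover angle to them.

```bash
cat > fit.py <<'E'
import numpy as np
from bench import eyes
from scipy.optimize import least_squares
np.set_printoptions(precision=4,suppress=True)
C={n:eyes.calibration(n) for n in("scene","top")}
def proj(n,p):
    T=C[n]["T"];K=C[n]["K"];c=T[:3,:3].T@(p-T[:3,3]);q=K@np.array([c[0],-c[1],-c[2]]);return q[:2]/q[2]
def w(v,l):
    c,s=np.cos(v[2]),np.sin(v[2]);return np.array([v[0]+c*l[0]-s*l[1],v[1]+s*l[0]+c*l[1],.065+l[2]])
def cov(v,x=-.074,r=.0805):a=.112+v[3];return np.array([x,r*np.cos(a),r*np.sin(a)])
B=[(-.062,.1,-.057),(-.062,-.1,-.057),(.062,-.1,-.057)];H=(.074,.08,0)
S=[(B[0],48,292),(B[1],365,585),(B[2],552,406),(H,292,78),(None,228,290)]
P=[(B[2],512,175),(B[1],493,442),(B[0],57,405),(H,128,84),(None,356,450)]
O=[("scene",l,np.array([290+u/3.158,195+q/3.158])) for l,u,q in S]+[("top",l,np.array([300+u/4.6,168+q/4.6])) for l,u,q in P]
def res(v):return np.concatenate([proj(n,w(v,cov(v) if l is None else l))-m for n,l,m in O])
if __name__=="__main__":
    f=least_squares(res,[.5,-.07,0,1.9]);v=f.x
    print(v);print(f.fun.reshape(-1,2))
    print("cover handle",w(v,cov(v)),"turn",w(v,H),"turned",w(v,(.074,-.08,0)),"shut",w(v,(-.074,.08,.009)))
E
python3 fit.py
```

```text
[ 0.5897 -0.0869 -0.0854  1.7046]
[[-0.6829 -0.9192]
 [ 0.9259 -0.5307]
 [ 2.3282  0.2953]
 [-0.0689  0.6397]
 [-1.2289  1.4433]
 [ 0.1768 -0.3528]
 [-0.0748  0.7125]
 [-1.6078 -0.0382]
 [-0.6643  0.4114]
 [-0.2715 -0.833 ]]
cover handle [ 0.5143 -0.1001  0.1431] turn [ 0.6703 -0.0135  0.065 ] turned [ 0.6566 -0.173   0.065 ] shut [ 0.5228 -0.0009  0.074 ]
```

Emit:
{"op": "play_rows", "data": {
  "commands": "0 0 -0.033 0.022 0.034 0 1;0 0 -0.033 0.022 0.034 0 1;0 0 -0.033 0.022 0.034 0 1;0 0 -0.033 0.022 0.034 0 1;0 0 -0.033 0.022 0.034 0 1;0 0 -0.033 0.022 0.034 0 1;0 0 -0.033 0.022 0.034 0 1;0 0 -0.033 0.022 0.034 0 1;0 0 -0.033 0.022 0.034 0 1;0 0 -0.033 0.022 0.034 0 1"
}}

```text
time_s: 0.93
tcp_pos: [0.3847, -0.3128, 0.2313]
orientation: [[0.996, -0.086, -0.0], [-0.086, -0.996, -0.0], [-0.0, 0.0, -1.0]]
contact_force: [2.4, -0.6, 0.6]
grip_width: 0.0857
gripper_force: 0.0
```

Emit:
{"op": "play_rows", "data": {
  "commands": "0 0 0 0.022 0.034 0 1;0 0 0 0.022 0.034 0 1;0 0 0 0.022 0.034 0 1;0 0 0 0.022 0.034 0 1;0 0 0 0.022 0.034 0 1;0 0 0 0.020 0.034 0 1;0 0 0 0 0.010 0 1;0 0 0 0 0 0 1;0 0 0 0 0 0 1;0 0 0 0 0 0 1"
}}

```text
time_s: 1.77
tcp_pos: [0.5138, -0.1017, 0.2311]
orientation: [[0.996, -0.085, -0.0], [-0.085, -0.996, -0.0], [-0.0, 0.0, -1.0]]
contact_force: [-0.8, 0.0, -0.2]
grip_width: 0.0856
gripper_force: 0.0
```

```bash
python3 - <<'E'
from fit import *
from bench import status
import cv2
o=status.get_obs();print(o['time_s'],o['tcp_pos'],o['orientation'])
c=eyes.calibration("wrist");im=eyes.capture("wrist");cv2.imwrite("pics/w1.png",im[:,:,::-1]);print(c)
np.savez("w1.npz",**c)
E
```

```text
1.7667 [ 0.5138 -0.1017  0.2311] [[ 0.9964 -0.0852 -0.0005]
 [-0.0852 -0.9964 -0.0003]
 [-0.0004  0.0003 -1.    ]]
{'K': array([[371.6483,   0.    , 319.0151],
       [  0.    , 371.6483, 236.9683],
       [  0.    ,   0.    ,   1.    ]]), 'T': array([[-0.0865,  0.9535,  0.2887,  0.5878],
       [-0.9963, -0.0829, -0.0246, -0.1087],
       [ 0.0005, -0.2898,  0.9571,  0.3749],
       [ 0.    ,  0.    ,  0.    ,  1.    ]])}
```

View pics/w1.png

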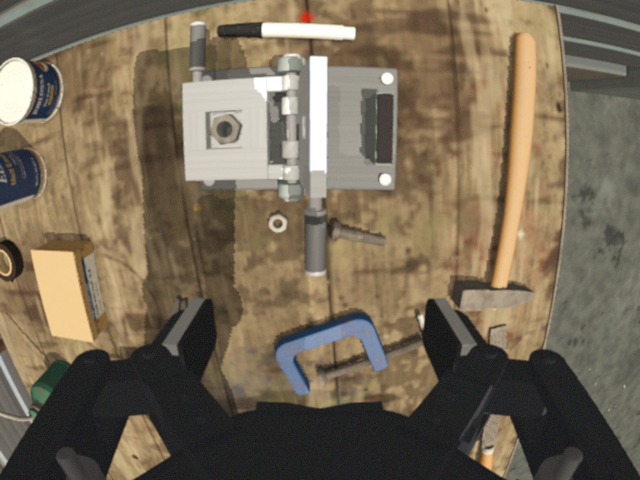

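Wrist view: cover bar from (315,210) to (316,273), tray bar centre about (198,47), right base corners at (397,67) and (396,188). The wrist camera sticks out about 74 mm towards the wall, so I'll tilt the tool for the second grasp. Adding these points to the fit.

```bash
cat > fit2.py <<'E'
from fit import *
W=dict(np.load("w1.npz"))
def pw(p):
    T=W["T"];c=T[:3,:3].T@(p-T[:3,3]);d=np.array([c[0],-c[1],-c[2]]);r=np.hypot(*d[:2]);th=np.arctan2(r,d[2])
    return W["K"][:2,2]+W["K"][0,0]*th*d[:2]/r
WO=[(B[2],397,67),(B[1],396,188),(H,198,47),(None,315.5,242)]
def res2(v):return np.concatenate([res(v),2*np.concatenate([pw(w(v,cov(v) if l is None else l))-(a,b) for l,a,b in WO])])
f=least_squares(res2,[.5,-.07,0,1.9]);v=f.x;np.save("v.npy",v)
if __name__=="__main__":
    print(v);print(f.fun.reshape(-1,2))
    print("cover handle",w(v,cov(v)),"turn",w(v,H),"turned",w(v,(.074,-.08,0)),"shut",w(v,(-.074,.08,.009)),"piv",w(v,(-.074,0,0)),w(v,(.074,0,0)))
    s=C["scene"];t=C["top"]
    # wall foot: far bench edge in top (row 165) and wrist
    for u,q in((350,165),(250,165)):
        d=np.array([(u-t["K"][0,2]),-(q-t["K"][1,2]),-t["K"][0,0]]);d=t["T"][:3,:3]@d;o=t["T"][:3,3];print("edge",o-d*o[2]/d[2])
    d=np.array([(420-s["K"][0,2]),-(226-s["K"][1,2]),-s["K"][0,0]]);d=s["T"][:3,:3]@d;o=s["T"][:3,3];print("edge",o-d*o[2]/d[2])
E
python3 fit2.py
```

```text
[ 0.5903 -0.0866 -0.0794  1.7027]
[[-0.6904 -0.9064]
 [ 1.5474 -1.0973]
 [ 2.4501 -0.5448]
 [-0.4256  0.2959]
 [-0.8497  1.0591]
 [-0.1358 -0.9439]
 [-0.0296  0.1407]
 [-1.6042 -0.0267]
 [-1.0717  0.3257]
 [-0.2757 -1.2306]
 [ 1.4804 -0.5867]
 [ 0.2475  2.6384]
 [-0.9761  0.5021]
 [-0.0674 -1.0193]]
cover handle [ 0.515  -0.1001  0.1431] turn [ 0.6704 -0.0127  0.065 ] turned [ 0.6577 -0.1722  0.065 ] shut [ 0.5229 -0.001   0.074 ] piv [ 0.5165 -0.0807  0.065 ] [ 0.6641 -0.0925  0.065 ]
edge [ 0.7305 -0.0639 -0.    ]
edge [0.7287 0.1477 0.    ]
edge [ 0.7479 -0.0331  0.    ]
```

Emit:
{"op": "play_rows", "data": {
  "commands": "0 0 0 0 0.001 -0.02 1;0 0 0 0 0 -0.02 1;0 0 0 0 0 -0.02 1;0 0 0 0 0 -0.02 1;0 0 0 0 0 -0.02 1;0 0 0 0 0 -0.007 1;0 0 0 0 0 0 1;0 0 0 0 0 0 0;0 0 0 0 0 0 0;0 0 0 0 0 0 0",
  "grip_force": 25
}}

```text
time_s: 2.65
tcp_pos: [0.5149, -0.1, 0.1255]
orientation: [[0.996, -0.084, 0.002], [-0.084, -0.996, -0.0], [0.002, 0.0, -1.0]]
contact_force: [0.8, 0.6, 0.5]
grip_width: 0.0516
gripper_force: 0.0
```

Emit:
{"op": "play_rows", "data": {
  "commands": "0 0 0 0 0 0 0;0 0 0 0 0 0 0;0 0 0 0 0 0 0;0 0 0 0 0 0 0;0 0 0 0 0 0 0;0 0 0 0 0 0 0;0 0 0 0 0 0 0;0 0 0 0 0 0 0;0 0 0 0 0 0 0;0 0 0 0 0 0 0"
}}

```text
time_s: 3.48
tcp_pos: [0.5144, -0.0996, 0.1246]
orientation: [[0.996, -0.084, 0.0], [-0.084, -0.996, -0.0], [0.0, -0.0, -1.0]]
contact_force: [-1.2, 0.9, 6.4]
grip_width: 0.0131
gripper_force: 25.5
```

```bash
cat > arc.py <<'E'
import numpy as np,sys
def arc(r,a0,a1,n,yaw,tw=0,j=0):
    a=np.linspace(a0,a1,n+1);y=r*np.cos(a);z=r*np.sin(a)
    P=np.round(np.c_[-np.sin(yaw)*y,np.cos(yaw)*y,z],3);D=np.diff(P,axis=0)
    for k in range(0,n,10):print(";".join("0 0 0 %.3f %.3f %.3f %g"%(*d,j) for d in D[k:k+10]),"\n")
E
python3 -c "
from arc import *
arc(.0805,1.815,.112,20,-.0794)"
```

```text
0 0 0 0.001 0.006 0.001 0;0 0 0 0.001 0.007 0.001 0;0 0 0 0.000 0.007 0.000 0;0 0 0 0.001 0.007 0.000 0;0 0 0 0.000 0.006 -0.001 0;0 0 0 0.001 0.007 -0.001 0;0 0 0 0.000 0.007 -0.002 0;0 0 0 0.001 0.006 -0.003 0;0 0 0 0.000 0.006 -0.003 0;0 0 0 0.001 0.006 -0.004 0 

0 0 0 0.000 0.005 -0.004 0;0 0 0 0.000 0.005 -0.005 0;0 0 0 0.001 0.005 -0.005 0;0 0 0 0.000 0.004 -0.005 0;0 0 0 0.000 0.004 -0.006 0;0 0 0 0.001 0.003 -0.006 0;0 0 0 0.000 0.003 -0.006 0;0 0 0 0.000 0.002 -0.007 0;0 0 0 0.000 0.002 -0.006 0;0 0 0 0.000 0.001 -0.007 0
```

Emit:
{"op": "play_rows", "data": {
  "commands": "0 0 0 0.001 0.006 0.001 0;0 0 0 0.001 0.007 0.001 0;0 0 0 0.000 0.007 0.000 0;0 0 0 0.001 0.007 0.000 0;0 0 0 0.000 0.006 -0.001 0;0 0 0 0.001 0.007 -0.001 0;0 0 0 0.000 0.007 -0.002 0;0 0 0 0.001 0.006 -0.003 0;0 0 0 0.000 0.006 -0.003 0;0 0 0 0.001 0.006 -0.004 0"
}}

```text
time_s: 4.32
tcp_pos: [0.5205, -0.0351, 0.1126]
orientation: [[0.996, -0.085, 0.001], [-0.085, -0.996, -0.001], [0.001, 0.001, -1.0]]
contact_force: [-2.2, -3.0, 4.1]
grip_width: 0.0129
gripper_force: 26.2
```

Emit:
{"op": "play_rows", "data": {
  "commands": "0 0 0 0.000 0.005 -0.004 0;0 0 0 0.000 0.005 -0.005 0;0 0 0 0.001 0.005 -0.005 0;0 0 0 0.000 0.004 -0.005 0;0 0 0 0.000 0.004 -0.006 0;0 0 0 0 0.003 -0.006 0;0 0 0 0.000 0.003 -0.006 0;0 0 0 0.000 0.002 -0.007 0;0 0 0 0.000 0.002 -0.006 0;0 0 0 0.000 0.001 -0.007 0"
}}

```text
time_s: 5.15
tcp_pos: [0.5229, 0.0001, 0.0555]
orientation: [[0.996, -0.084, 0.003], [-0.084, -0.996, 0.001], [0.003, -0.001, -1.0]]
contact_force: [7.9, 1.7, 5.4]
grip_width: 0.013
gripper_force: 28.4
```

Emit:
{"op": "play_rows", "data": {
  "commands": "0 0 0 0 0 -0.001 0;0 0 0 0 0 -0.001 0;0 0 0 0 0 -0.001 0;0 0 0 0 0 -0.001 0;0 0 0 0 0 0 0;0 0 0 0 0 0 0;0 0 0 0 0 0 0;0 0 0 0 0 0 0;0 0 0 0 0 0 0;0 0 0 0 0 0 0"
}}

```text
time_s: 5.98
tcp_pos: [0.5229, 0.0006, 0.0516]
orientation: [[0.997, -0.083, 0.003], [-0.083, -0.997, 0.001], [0.003, -0.002, -1.0]]
contact_force: [8.1, 3.0, 1.7]
grip_width: 0.013
gripper_force: 28.4
```

Emit:
{"op": "play_rows", "data": {
  "commands": "0 0 0 0 0 -0.001 0;0 0 0 0 0 -0.001 0;0 0 0 0 0 -0.001 0;0 0 0 0 0 0 0;0 0 0 0 0 0 0;0 0 0 0 0 0 0;0 0 0 0 0 0 0;0 0 0 0 0 0 0;0 0 0 0 0 0 0;0 0 0 0 0 0 0"
}}

```text
time_s: 6.82
tcp_pos: [0.523, 0.0008, 0.0492]
orientation: [[0.997, -0.083, 0.004], [-0.083, -0.997, 0.002], [0.003, -0.002, -1.0]]
contact_force: [3.6, 4.2, 13.4]
grip_width: 0.013
gripper_force: 29.5
```

```bash
python3 - <<'E'
from bench import eyes
import cv2
a=eyes.capture("scene")[185:385,270:470,::-1];b=eyes.capture("wrist")[0:300,100:440,::-1]
import numpy as np
a=cv2.resize(a,(400,400),interpolation=3);b=cv2.resize(b,(400,353));b=cv2.copyMakeBorder(b,0,47,0,0,0)
cv2.imwrite("pics/c1.png",np.hstack([a,b]))
E
```

```text
(no output)
```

View pics/c1.png

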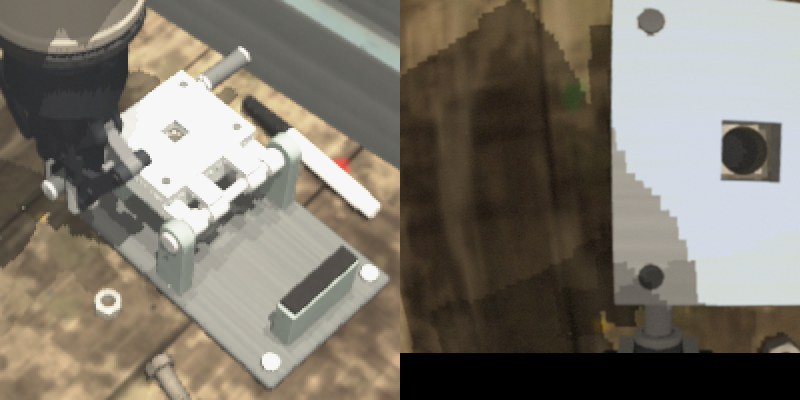

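The cover lies flat on the tray, with the nut visible through its window (right panel (750,150)). The upward force has begun to rise, so I'll press 2 mm more to make sure it is seated.

Emit:
{"op": "play_rows", "data": {
  "commands": "0 0 0 0 0 -0.001 0;0 0 0 0 0 -0.001 0;0 0 0 0 0 0 0;0 0 0 0 0 0 0;0 0 0 0 0 0 0;0 0 0 0 0 0 0;0 0 0 0 0 0 0;0 0 0 0 0 0 0;0 0 0 0 0 0 0;0 0 0 0 0 0 0"
}}

```text
time_s: 7.75
tcp_pos: [0.5232, 0.0009, 0.0483]
orientation: [[0.997, -0.083, 0.004], [-0.083, -0.997, 0.001], [0.004, -0.002, -1.0]]
contact_force: [-4.5, 3.5, 39.0]
grip_width: 0.0128
gripper_force: 31.6
```

Emit:
{"op": "play_rows", "data": {
  "commands": "0 0 0 0 0 0.001 0;0 0 0 0 0 0.001 0;0 0 0 0 0 0 0.5;0 0 0 0 0 0 0.5;0 0 0 0 0 0 0.5;0 0 0 0 0 0 0.5;0 0 0 0 0 0 0.5;0 0 0 0 0 0 0.5;0 0 0 0 0 0 0.5;0 0 0 0 0 0 0.5"
}}

```text
time_s: 8.58
tcp_pos: [0.5211, -0.0007, 0.0482]
orientation: [[0.996, -0.084, -0.0], [-0.084, -0.996, 0.0], [-0.0, -0.0, -1.0]]
contact_force: [0.1, 0.0, -0.0]
grip_width: 0.0425
gripper_force: 0.0
```

Emit:
{"op": "play_rows", "data": {
  "commands": "0 0 0 0 0 0.01 0.5;0 0 0 0 0 0.02 0.5;0 0 0 0 0 0.02 0.5;0 0 0 0 0 0.02 0.5;0 0 0 0 0 0.02 0.5;0 0 0 0 0 0.02 0.5;0 0 0 0 0 0.02 0.5;0 0 0 0 0 0.02 0.5;0 0 0 0 0 0.01 0.5;0 0 0 0 0 0 0.5"
}}

```text
time_s: 9.42
tcp_pos: [0.5223, -0.0006, 0.2109]
orientation: [[0.996, -0.084, 0.004], [-0.084, -0.996, 0.0], [0.004, -0.0, -1.0]]
contact_force: [0.5, 0.0, 0.1]
grip_width: 0.0428
gripper_force: 0.0
```

```bash
python3 - <<'E'
from bench import eyes
import cv2
im=eyes.capture("scene")[185:385,270:470,::-1];b=eyes.capture("wrist")[:,:,::-1]
import numpy as np
c=eyes.calibration("wrist");np.savez("w2.npz",**c)
a=cv2.resize(im,(300,300),interpolation=3);b=cv2.resize(b[0:400,100:500],(500,500));a=cv2.copyMakeBorder(a,0,200,0,0,0)
cv2.imwrite("pics/c2.png",np.hstack([a,b]))
E
```

```text
(no output)
```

View pics/c2.png

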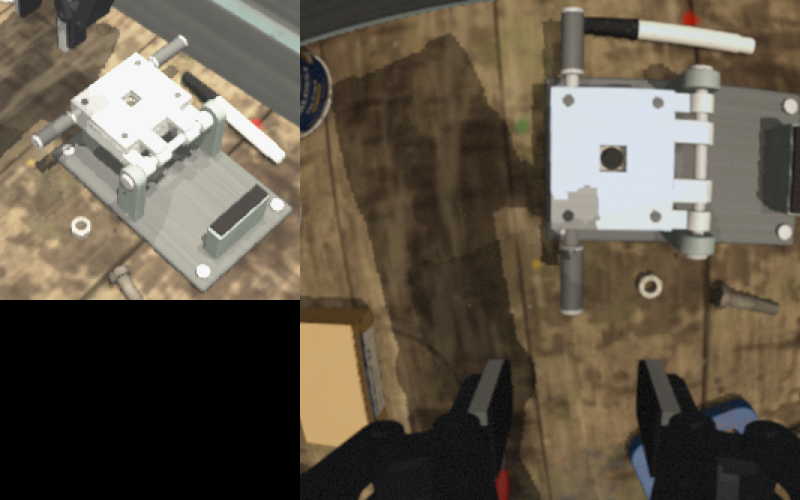

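The cover is shut, and both bars are in line at crop x≈571. The tray bar's centre is at crop (572,38), clear of the pen. Moving over it with the tool tilted 0.3 rad.

Emit:
{"op": "play_rows", "data": {
  "commands": "-0.0024 -0.03 0 0.015 -0.001 0 0.6;-0.0024 -0.03 0 0.015 -0.001 0 0.6;-0.0024 -0.03 0 0.015 -0.001 0 0.6;-0.0024 -0.03 0 0.015 -0.001 0 0.6;-0.0024 -0.03 0 0.015 -0.001 0 0.6;-0.0024 -0.03 0 0.015 -0.001 0 0.6;-0.0024 -0.03 0 0.015 -0.001 0 0.6;-0.0024 -0.03 0 0.015 -0.002 0 0.6;-0.0024 -0.03 0 0.017 -0.002 0 0.6;-0.0024 -0.03 0 0.017 -0.002 0 0.6"
}}

```text
time_s: 10.35
tcp_pos: [0.6753, -0.0138, 0.2067]
orientation: [[0.952, -0.084, 0.295], [-0.08, -0.996, -0.024], [0.296, -0.001, -0.955]]
contact_force: [-0.0, -0.1, -0.5]
grip_width: 0.0511
gripper_force: 0.0
```

Emit:
{"op": "play_rows", "data": {
  "commands": "0 0 0 0 0 -0.016 0.6;0 0 0 0 0 -0.016 0.6;0 0 0 0 0 -0.016 0.6;0 0 0 0 0 -0.016 0.6;0 0 0 0 0 0 0.6;0 0 0 0 0 0 0.6;0 0 0 0 0 0 0.6;0 0 0 0 0 0 0.6;0 0 0 0 0 0 0.6;0 0 0 0 0 0 0.6"
}}

```text
time_s: 11.18
tcp_pos: [0.6755, -0.0137, 0.1451]
orientation: [[0.951, -0.084, 0.297], [-0.081, -0.996, -0.024], [0.297, -0.001, -0.955]]
contact_force: [-0.3, 0.7, 0.1]
grip_width: 0.0512
gripper_force: 0.0
```

```bash
python3 - <<'E'
from bench import eyes,status
import cv2,numpy as np
from fit2 import *
import fit2
fit2.W=dict(np.load("w2.npz"));print("pred turn/cover in w2 (saw 317.6,30 / 317,221)",pw(w(v,H)),pw(w(v,(-.074,.08,.009))))
o=status.get_obs();print(o['tcp_pos'],o['orientation'],o['joints'])
a=eyes.capture("scene")[150:390,270:510,::-1];b=eyes.capture("wrist")[:,:,::-1]
a=cv2.resize(a,(300,300),interpolation=3);b=cv2.resize(b[0:400,120:520],(500,500));a=cv2.copyMakeBorder(a,0,200,0,0,0)
cv2.imwrite("pics/c3.png",np.hstack([a,b]))
E
```

```text
pred turn/cover in w2 (saw 317.6,30 / 317,221) [317.1041  32.383 ] [318.3292 222.7045]
[ 0.6755 -0.0137  0.1451] [[ 0.9513 -0.0841  0.2965]
 [-0.0807 -0.9965 -0.0236]
 [ 0.2975 -0.0014 -0.9547]] [ 0.0995  0.3893 -0.249   1.9134  0.2845  0.5695 -1.9913]
```

View pics/c3.png

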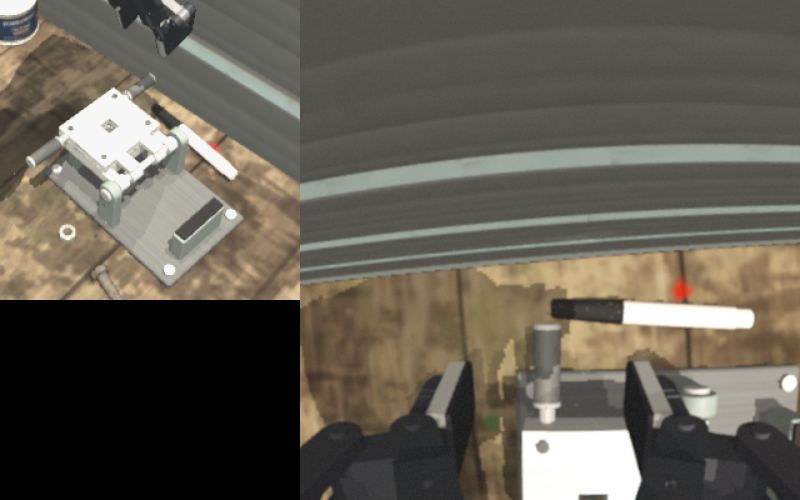

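The bar (crop x≈546) is centred between the fingers (470 and 630), and the prediction agrees within 2 px. Descending and gripping.

Emit:
{"op": "play_rows", "data": {
  "commands": "0 0 0 0 0.001 -0.015 0.6;0 0 0 0 0 -0.02 0.6;0 0 0 0 0 -0.02 0.6;0 0 0 0 0 -0.02 0.6;0 0 0 0 0 -0.015 0.6;0 0 0 0 0 -0.008 0.6;0 0 0 0 0 0 0.6;0 0 0 0 0 0 0;0 0 0 0 0 0 0;0 0 0 0 0 0 0",
  "grip_force": 40
}}

```text
time_s: 12.12
tcp_pos: [0.676, -0.0127, 0.0476]
orientation: [[0.951, -0.084, 0.297], [-0.081, -0.996, -0.024], [0.298, -0.002, -0.955]]
contact_force: [0.1, 0.1, 0.2]
grip_width: 0.0151
gripper_force: 0.0
```

Emit:
{"op": "play_rows", "data": {
  "commands": "0 0 0 0 0 0 0;0 0 0 0 0 0 0;0 0 0 0 0 0 0;0 0 0 0 0 0 0;0 0 0 0 0 0 0;0 0 0 0 0 0 0;0 0 0 0 0 0 0;0 0 0 0 0 0 0;0 0 0 0 0 0 0;0 0 0 0 0 0 0"
}}

```text
time_s: 12.95
tcp_pos: [0.6759, -0.0125, 0.0476]
orientation: [[0.951, -0.084, 0.297], [-0.081, -0.996, -0.023], [0.298, -0.002, -0.954]]
contact_force: [-3.4, 0.9, 6.8]
grip_width: 0.0129
gripper_force: 38.9
```

```bash
python3 -c "
from arc import *
arc(.080,0,np.pi,40,-.0794)"
```

```text
0 0 0 0.000 0.000 0.006 0;0 0 0 0.000 -0.001 0.007 0;0 0 0 0.000 -0.001 0.006 0;0 0 0 0.000 -0.002 0.006 0;0 0 0 0.000 -0.002 0.006 0;0 0 0 0.000 -0.003 0.005 0;0 0 0 -0.001 -0.003 0.006 0;0 0 0 0.000 -0.003 0.005 0;0 0 0 0.000 -0.004 0.005 0;0 0 0 -0.001 -0.005 0.005 0 

0 0 0 0.000 -0.004 0.004 0;0 0 0 0.000 -0.005 0.004 0;0 0 0 -0.001 -0.005 0.003 0;0 0 0 0.000 -0.006 0.003 0;0 0 0 -0.001 -0.005 0.003 0;0 0 0 0.000 -0.006 0.002 0;0 0 0 -0.001 -0.006 0.002 0;0 0 0 0.000 -0.007 0.001 0;0 0 0 -0.001 -0.006 0.001 0;0 0 0 0.000 -0.006 0.000 0 

0 0 0 -0.000 -0.006 0.000 0;0 0 0 -0.001 -0.006 -0.001 0;0 0 0 0.000 -0.007 -0.001 0;0 0 0 -0.001 -0.006 -0.002 0;0 0 0 0.000 -0.006 -0.002 0;0 0 0 -0.001 -0.005 -0.003 0;0 0 0 0.000 -0.006 -0.003 0;0 0 0 -0.001 -0.005 -0.003 0;0 0 0 0.000 -0.005 -0.004 0;0 0 0 0.000 -0.004 -0.004 0 

0 0 0 -0.001 -0.005 -0.005 0;0 0 0 0.000 -0.004 -0.005 0;0 0 0 0.000 -0.003 -0.005 0;0 0 0 -0.001 -0.003 -0.006 0;0 0 0 0.000 -0.003 -0.005 0;0 0 0 0.000 -0.002 -0.006 0;0 0 0 0.000 -0.002 -0.006 0;0 0 0 0.000 -0.001 -0.006 0;0 0 0 0.000 -0.001 -0.007 0;0 0 0 0.000 0.000 -0.006 0
```

Emit:
{"op": "play_rows", "data": {
  "commands": "0 0 0 0.000 0.000 0.006 0;0 0 0 0.000 -0.001 0.007 0;0 0 0 0.000 -0.001 0.006 0;0 0 0 0.000 -0.002 0.006 0;0 0 0 0.000 -0.002 0.006 0;0 0 0 0.000 -0.003 0.005 0;0 0 0 -0.001 -0.003 0.006 0;0 0 0 0.000 -0.003 0.005 0;0 0 0 0.000 -0.004 0.005 0;0 0 0 -0.001 -0.005 0.005 0",
  "grip_force": 50
}}

```text
time_s: 13.78
tcp_pos: [0.6743, -0.0324, 0.1049]
orientation: [[0.951, -0.08, 0.298], [-0.078, -0.997, -0.019], [0.299, -0.005, -0.954]]
contact_force: [0.7, 21.0, 8.4]
grip_width: 0.012
gripper_force: 48.8
```

The bar slid about 5 mm in the pads (y lags the command by 4 mm, bar angle about 0.73 rad). I'll continue to the top with the height re-centred.

Emit:
{"op": "play_rows", "data": {
  "commands": "0 0 0 0 -0.005 0.003 0;0 0 0 -0.001 -0.005 0.003 0;0 0 0 0 -0.005 0.003 0;0 0 0 -0.001 -0.005 0.003 0;0 0 0 0 -0.006 0.003 0;0 0 0 -0.001 -0.006 0.002 0;0 0 0 0 -0.006 0.002 0;0 0 0 -0.001 -0.006 0.001 0;0 0 0 0 -0.006 0.001 0;0 0 0 -0.001 -0.006 0.001 0",
  "grip_force": 45
}}

```text
time_s: 14.62
tcp_pos: [0.6707, -0.091, 0.1292]
orientation: [[0.95, -0.082, 0.302], [-0.079, -0.997, -0.022], [0.303, -0.003, -0.953]]
contact_force: [7.0, 5.5, 8.1]
grip_width: 0.0118
gripper_force: 52.5
```

Emit:
{"op": "play_rows", "data": {
  "commands": "0 0 0 0 -0.006 0 0;0 0 0 -0.001 -0.006 -0.001 0;0 0 0 0.000 -0.007 -0.001 0;0 0 0 -0.001 -0.006 -0.002 0;0 0 0 0.000 -0.006 -0.002 0;0 0 0 -0.001 -0.006 -0.003 0;0 0 0 0.000 -0.006 -0.003 0;0 0 0 -0.001 -0.005 -0.004 0;0 0 0 0.000 -0.005 -0.004 0;0 0 0 0.000 -0.004 -0.004 0"
}}

```text
time_s: 15.45
tcp_pos: [0.6652, -0.1498, 0.1025]
orientation: [[0.951, -0.084, 0.298], [-0.08, -0.996, -0.024], [0.299, -0.002, -0.954]]
contact_force: [1.9, 3.8, -2.3]
grip_width: 0.0128
gripper_force: 54.8
```

Emit:
{"op": "play_rows", "data": {
  "commands": "0 0 0 0 -0.005 -0.005 0;0 0 0 0.000 -0.004 -0.005 0;0 0 0 -0.001 -0.003 -0.005 0;0 0 0 0 -0.003 -0.005 0;0 0 0 0.000 -0.003 -0.005 0;0 0 0 -0.001 -0.002 -0.006 0;0 0 0 0.000 -0.002 -0.006 0;0 0 0 0.000 -0.001 -0.006 0;0 0 0 0.000 -0.001 -0.006 0;0 0 0 0.000 0.000 -0.006 0"
}}

```text
time_s: 16.28
tcp_pos: [0.6642, -0.1722, 0.0482]
orientation: [[0.951, -0.082, 0.299], [-0.079, -0.997, -0.023], [0.3, -0.002, -0.954]]
contact_force: [-5.7, 4.1, 52.4]
grip_width: 0.0121
gripper_force: 58.1
```

Emit:
{"op": "play_rows", "data": {
  "commands": "0 0 0 0 0 -0.001 0;0 0 0 0 0 -0.001 0;0 0 0 0 0 -0.001 0;0 0 0 0 0 0 0;0 0 0 0 0 0 0;0 0 0 0 0 0 0;0 0 0 0 0 0 0;0 0 0 0 0 0 0;0 0 0 0 0 0 0;0 0 0 0 0 0 0"
}}

```text
time_s: 17.12
tcp_pos: [0.6647, -0.1722, 0.0471]
orientation: [[0.95, -0.082, 0.301], [-0.079, -0.997, -0.023], [0.302, -0.002, -0.953]]
contact_force: [-19.0, 13.3, 56.5]
grip_width: 0.0122
gripper_force: 60.0
```

It is pressing on the stop at the expected pose. Easing off, opening and retreating.

Emit:
{"op": "play_rows", "data": {
  "commands": "0 0 0 0 0 0.002 0;0 0 0 0 0 0.001 0;0 0 0 0 0 0 0.5;0 0 0 0 0 0 0.5;0 0 0 0 0 0 0.5;0 0 0 0 0 0 0.5;0 0 0 0 0 0 0.5;0 0 0 0 0 0 0.5;0 0 0 0 0 0 0.5;0 0 0 0 0 0 0.5"
}}

```text
time_s: 17.95
tcp_pos: [0.6622, -0.1737, 0.0462]
orientation: [[0.952, -0.084, 0.295], [-0.081, -0.996, -0.024], [0.296, -0.001, -0.955]]
contact_force: [0.2, 0.6, 0.0]
grip_width: 0.0429
gripper_force: 0.0
```

Emit:
{"op": "play_rows", "data": {
  "commands": "0 0 0 0 0 0.01 0.5;0 0 0 0 0 0.02 0.5;0 0 0 0 0 0.02 0.5;0 0 0 0 0 0.02 0.5;0 0 0 0 0 0.02 0.5;0 0 0 0 0 0.03 0.5;0 0 0 -0.02 0 0.03 0.5;0 0 0 -0.03 0 0.02 0.5;0 0 0 -0.03 0 0 0.5;0 0 0 -0.03 0 0 0.5"
}}

```text
time_s: 18.78
tcp_pos: [0.5516, -0.1736, 0.2185]
orientation: [[0.951, -0.084, 0.298], [-0.08, -0.996, -0.025], [0.299, -0.0, -0.954]]
contact_force: [0.8, -0.6, -0.1]
grip_width: 0.0426
gripper_force: 0.0
```

Emit:
{"op": "play_rows", "data": {
  "commands": "0 0 0 -0.03 0.03 0 0.5;0 0 0 -0.03 0.03 0 0.5;0 0 0 -0.02 0.03 0 0.5;0 0 0 -0.02 0.03 0 0.5;0 0 0 0 0.03 0 0.5;0 0 0 0 0.03 0 0.5;0 0 0 0 0.03 0 0.5;0 0 0 0 0.03 0 0.5;0 0 0 0 0 0 0.5;0 0 0 0 0 0 0.5"
}}

```text
time_s: 19.62
tcp_pos: [0.4532, 0.0667, 0.217]
orientation: [[0.952, -0.081, 0.296], [-0.078, -0.997, -0.023], [0.297, -0.001, -0.955]]
contact_force: [-0.5, 0.2, -0.9]
grip_width: 0.0428
gripper_force: 0.0
```

```bash
python3 - <<'E'
from bench import eyes
import cv2,numpy as np
a=eyes.capture("scene")[195:395,290:490,::-1];b=eyes.capture("top")[160:300,290:430,::-1]
cv2.imwrite("pics/end.png",np.hstack([cv2.resize(a,(400,400),interpolation=3),cv2.resize(b,(400,400),interpolation=3)]))
E
```

```text
(no output)
```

View pics/end.png

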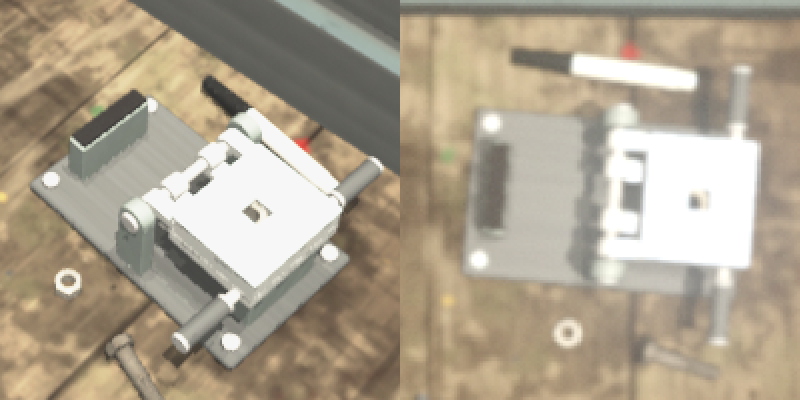

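The jig lies flat and upside down on the -y rest. The bars are in line at (740,97) and (720,310), the plates are shut with the nut visible in the window, and the arm is clear.

```bash
python3 -c "
from bench import arm
print(arm.job_done())"
```

```text
the job is handed in; nothing more can be done
None
```

The cover is shut over the nut and the closed jig lies upside down on the far rest with the robot clear of it; I handed the job in at about 20 s.

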